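# Turn the parts cup mouth-up on the carrier and slide it to the extraction station

## Task

The aluminium parts cup has been left mouth-down on the jeweller's bench. Turn it over and set it gently, mouth up, in the white-edged pocket of the green carrier and let go of it while the carrier is still at the loading end; then slide the loaded carrier along its rail towards the suction nozzle until it clicks into the station notch, not past it. Leave the bottle, bur pot, jar and dial gauge where they stand.

Things in the scene. Friction and masses are not known exactly. Their poses are not given: they have to be found in the camera images.
- cup: loose straight eight-sided aluminium cup, 52 mm over flats (56 over corners), 60 mm tall, wall 4 mm, 0.10 to 0.20 kg; one end open, the other closed with a blue band round it. Origin: centre of the open mouth; +z runs from the mouth to the closed end, so it points UP now (mouth-down) and must end pointing DOWN. The flats, 21.5 mm wide, face along x, y and the 45 degree directions between
- cup_mid (a point): the middle of the cup's axis, 30 mm from either end; near its centre of mass. The cup can be gripped across any of its four pairs of flats, and laid on its side on a flat it does not roll. It starts in one of four places on the right half of the bench, shared out among it, the bottle, bur pot and jar
- cup_base (a point): centre of the outside of the cup's closed end (6 mm thick floor), 60 mm from the mouth
- rail: fixed rail slide: aluminium bed 400 x 80 mm, 10 mm high, black end blocks 22 mm high. Origin: underside centre of the bed; +x runs along the rail from the loading end towards the suction nozzle (a clear tube, 52 mm diameter, at rail x 165 to 245 mm, its top 101 mm high, with a hose behind it). Small red marks on the bed's edges show where the pocket's centre is at the station (rail x = 65 mm)
- carrier (a joint): travel of the carrier along the rail's +x, in m: 0 at the loading end, hard stop at 0.150; it starts between 0 and 0.04. The station notch is at 0.120: a spring ball drops between two small ridges. About 4 N takes it over a ridge; elsewhere it slides with about 1 N and stays where left. Within 4 mm of 0.120 counts as in the notch
- pocket (a point): centre of the carrier's pocket floor, 25 mm above the bench, axes as the rail's. The pocket is 66 x 66 mm inside, its white edge 4 mm thick and 6 mm high; the cup fits at any yaw. The green carrier plate is 160 (along the rail) x 86 x 8 mm; its centre lies 30 mm behind the pocket's (towards the loading end)
- handle (a point): top centre of the carrier's red upright grip, 24 mm along the rail, 14 mm across it, standing 45 mm high above the plate, so its top is 70 mm above the bench; 92 mm behind the pocket's centre
- bottle: loose amber bottle, 48 mm diameter, 115 mm tall, origin under its centre; leave alone
- bur_pot: loose white round pot of steel burs, 60 mm diameter, 45 mm tall (87 mm with the burs), origin under its centre; leave alone
- jar: loose green glass jar with red lid, 62 mm diameter, 60 mm tall, origin under its centre; leave alone
- gauge: loose dial gauge lying face up, 60 mm diameter, 18 mm tall, with an 8 mm stem reaching 63 mm from its centre along its -x, origin under its centre; leave alone

How it is judged:
On the way:
1. the cup stands mouth-up in the carrier's pocket, let go, with the carrier still at the loading end (travel under 60 mm) (angle between cup's own z axis and vertical above 3.05 rad and x of cup_base in the frame of pocket between -0.009 and 0.009 m and y of cup_base in the frame of pocket between -0.009 and 0.009 m and z of cup_base in the frame of pocket between -0.003 and 0.003 m and linear speed of cup below 0.03 m/s and contact force between cup and the fingers below 0.2 N and value of joint carrier below 0.06 m), for 0.2 s.
At the end, for the whole second after the job is handed in: The cup stands at rest mouth-up (within 5 degrees) flat on the floor of the carrier's pocket (centred within 9 mm, height within 3 mm), released, and the carrier rests in the station notch (travel 120 mm, within 4 mm) (angle between cup's own z axis and vertical above 3.05 rad and x of cup_base in the frame of pocket between -0.009 and 0.009 m and y of cup_base in the frame of pocket between -0.009 and 0.009 m and z of cup_base in the frame of pocket between -0.003 and 0.003 m and linear speed of cup below 0.03 m/s and contact force between cup and the fingers below 0.2 N and value of joint carrier between 0.116 and 0.124 m and velocity of joint carrier between -0.01 and 0.01 m/s); the robot touches nothing.
It fails at once if a bystander (bottle, bur pot, jar or gauge) is shifted by more than 20 mm or tipped by more than 0.35 rad (distance of any of bottle, bur_pot, jar, gauge from where it was at the start of the episode above 0.02 m or angle between any of bottle, bur_pot, jar, gauge's own z axis and vertical above 0.35 rad).
It fails at once if the cup is dropped or banged into its place: more than 50 N between it and the carrier or rail slide (contact force between cup and rail above 50 N).
It also fails if it takes over 67 s, if anything falls off the work surface, if the arm or the gripper's body presses on something with over 40 N, if the wrist force passes 120 N, or if a joint passes its speed limit or range.

## Robot

A 7-joint arm with a two-finger parallel gripper is mounted at the origin on the work surface. World frame = base frame: x ahead of the robot, y to its left, z up, the work surface at z = 0. Lengths are in m, angles in rad, forces in N, time in s.
With the tool pointing down it reaches from about 0.35 to 0.9 m from the base axis. Payload 8.1 kg.
Tool frame: the origin (TCP) lies between the finger pads; the fingertips stand 25 mm ahead of it and the grasp point (between the pads) lies 6 mm ahead of it; z points along the fingers, y is the direction in which the jaws open and shut (so a half turn about z gives the same grasp; the last joint's range is limited). The gripper opens to 92 mm and grips with 3 to 60 N. Pads are 19 mm wide; open, the fingers measure 130 mm over their backs; the gripper's body (75 mm by 190 mm) begins 47 mm behind the grasp point.
Start: joints at [1.128, 0.434, 0.025, 1.573, -0.012, 1.134, -0.075], TCP at [0.208, -0.589, 0.252] pointing down, gripper open.
Joint ranges: [-2.62, 2.62], [-0.44, 2.09], [-1.27, 1.32], [0.08, 2.57], [-1.32, 4.46], [0.12, 2], [-2.74, 2.74]. Speed limits (rad/s): [2.22, 2.22, 3.01, 3.01, 3.14, 3.14, 3.14].

## Interface

Orientations are given as a rotation vector (axis times angle).
In Python, from cell import * gives the robot as it stands.
- The arm moves only by the shell command python3 -m jog 'ROWS' [FORCE]. ROWS is JSON, one flat list of numbers, 5 for each row, row after row: the finger opening in mm, from 0 to 91.8, then the shift along the tool's x, y, z in units of 40 mm (1.0 is 40 mm), then the turn about the tool's z in units of 6 degrees (1.0 is 6 degrees). A call has 1 to 20 rows; each row shifts and turns the pose as measured when the row begins, along the tool's axes as they then stand; what a row does not reach is not made up. A row lasts 1/12 s, in which the tool goes at most 41.7 mm and 7.16 degrees, less where a joint would pass 70% of its speed; a pose out of reach is approached as far as the arm can. A call is refused whole if a number of a shift passes 1 or a number of a turn 1, either way. A call with a gripper value outside its range is refused whole. The fingers move at their own pace and stop on an object; FORCE is the grip in N (left out, the last holds). Time passes only in rows, so rows that do not move let the fingers close. It gives the time, the measured TCP pose, the force and the opening at its end, in the units of the state.
- observe(): the state, without advancing time (a new reading comes with each control period).
- get_image(name): name is "side" or "top" or "wrist"; returns the picture (384x512x3 uint8, red, green, blue); there is no depth.
- camera_params(name): a dict with "intrinsics" (3x3 intrinsics, pixels), "dist_coeffs" ([k1, k2, p1, p2, k3] as OpenCV has them; the pictures are not rectified), "xyz" and "orientation" of the camera in the world. Camera axes: x right, y down, z forward; pixel columns grow to the right and rows downward; lengths in m; the calibration is good to about 2 mm. A picture is of the moment at which its call begins: read the wrist's pose just before it. camera_params takes no time and is no camera call; for the wrist camera it gives the pose at the moment of the call.
- sign_off(): hands the job in, once; it reports no verdict.
The state is a dict: "clock": time; "joints": joint angles; "dq": joint speeds; "joint_efforts": joint torques, N m; "position": TCP position; "ee_rot": TCP orientation; "force": force on the tool from outside, world axes, zero at the start; "ft_torque": the same for the moment, N m; "width": opening from 0.0 (shut) to 1.0 (fully open).
Only numpy, scipy, OpenCV 4.12 (cv2) and the standard library are available. Lean on these libraries where they do the work, as an engineer would, in place of code of your own. Each camera call takes 0.05 s, during which the arm holds its last target. There are 200 camera calls.

## Working session

There is one attempt and no reset: what is moved stays moved. The work goes in short steps, Python scripts to look and compute and a shell command to move; the robot and the scene stay as the last step left them, time stands still between calls to the robot, and variables do not carry over. Pictures are saved under pics/ and viewed, about 8 in all and at most 12, crops included, and the job is handed in when it is done.

```bash
mkdir -p pics; ls; python3 - <<'E'
from cell import *
import cv2
s=observe();print({k:s[k] for k in('clock','position','ee_rot','width')})
for n in("side","top"):
    cv2.imwrite(f"pics/{n}0.png",cv2.resize(get_image(n)[:,:,::-1],(800,600),interpolation=cv2.INTER_CUBIC))
    print(n,camera_params(n))
E
```

```text
pics
{'clock': 0.0, 'position': array([ 0.20808662, -0.58885303,  0.25094018]), 'ee_rot': array([-3.09488000e+00, -5.30819852e-01,  7.02089377e-04]), 'width': 0.9996965968914518}
side {'intrinsics': array([[394.10244196,   0.        , 259.47979872],
       [  0.        , 394.10244196, 185.68283209],
       [  0.        ,   0.        ,   1.        ]]), 'dist_coeffs': array([-0.07818644,  0.        ,  0.        ,  0.        ,  0.        ]), 'xyz': array([0.22374184, 0.65849846, 0.67974354]), 'orientation': array([-0.55424619,  2.60632424, -1.24739891])}
top {'intrinsics': array([[494.13536542,   0.        , 256.90580758],
       [  0.        , 494.13536542, 184.26108834],
       [  0.        ,   0.        ,   1.        ]]), 'dist_coeffs': array([-0.0404214,  0.       ,  0.       ,  0.       ,  0.       ]), 'xyz': array([ 0.32607261, -0.04866001,  1.17281049]), 'orientation': array([-2.14211104,  2.10164382, -0.21479108])}
```

View pics/top0.png

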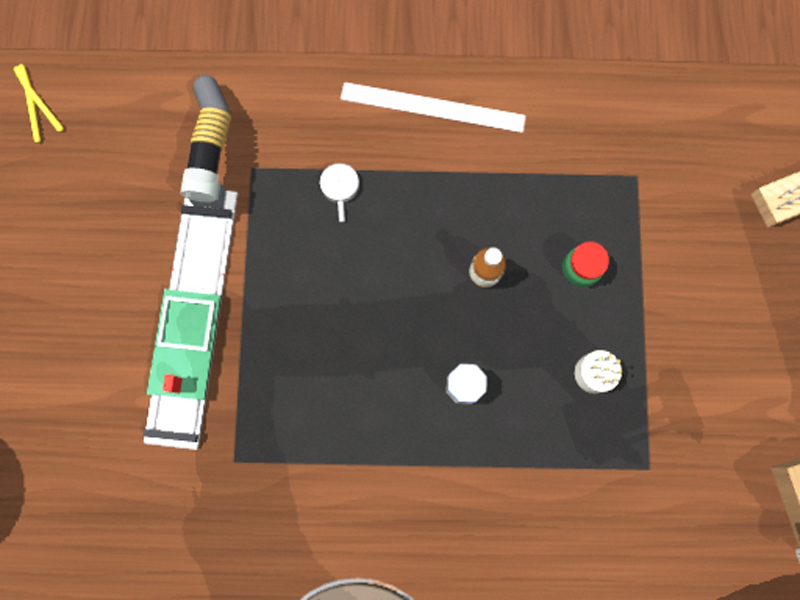

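View pics/side0.png

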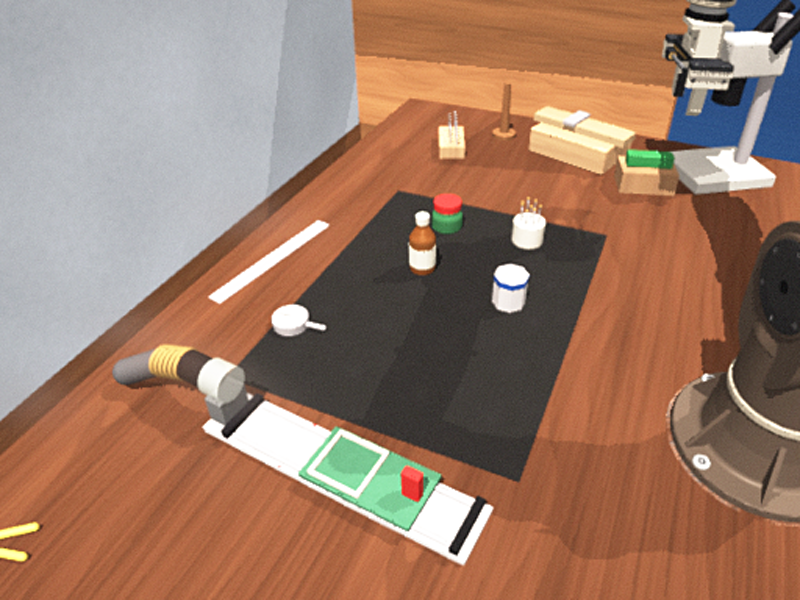

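The top view is oriented with image up = world +x. The cup, with its white octagonal top, is at about (467,384). The rail is on the left with the handle at (172,382) and the pocket at (187,323). The bottle (488,266), jar (588,262), bur pot (600,371) and gauge (340,183) all stand clear. In the side view the cup is mouth-down with its blue band at the top. I'll enlarge the crops next for measurement.

```bash
cat > h.py <<'E'
from cell import *
import cv2, numpy as np
from scipy.spatial.transform import Rotation as R
def world(n,px,z,p=None):
    p=p or camera_params(n)
    u=cv2.undistortPoints(np.array([[px]],float),p['intrinsics'],p['dist_coeffs'])[0,0]
    d=R.from_rotvec(p['orientation']).as_matrix()@np.array([u[0],u[1],1])
    return p['xyz']+d*(z-p['xyz'][2])/d[2]
def crop(n,x,y,w,hh,k,name):
    im=get_image(n)[y:y+hh,x:x+w,::-1]; im=cv2.resize(im,None,fx=k,fy=k,interpolation=cv2.INTER_CUBIC)
    if name: cv2.imwrite(name,im)
    return im
def st():
    s=observe(); r=R.from_rotvec(s['ee_rot']).as_matrix()
    print('t%.2f'%s['clock'],'pos',np.round(s['position'],4),'x',np.round(r[:,0],3),'y',np.round(r[:,1],3),'z',np.round(r[:,2],3),'F',np.round(s['force'],2),'T',np.round(s['ft_torque'],2),'w %.1fmm'%(s['width']*91.8))
    return s,r
E
python3 - <<'E'
from h import *
a=crop("top",90,110,60,190,3,None)   # rail (x90,y110) x3
b=crop("top",270,215,70,70,6,None)   # cup
c=np.zeros((600,640,3),np.uint8); c[:570,:180]=a; c[:420,200:620]=b
cv2.imwrite("pics/c1.png",c); st()
E
```

```text
t0.20 pos [ 0.2082 -0.589   0.2513] x [ 0.943  0.333 -0.   ] y [ 0.333 -0.943 -0.001] z [-0.     0.001 -1.   ] F [ 0.46  0.54 -0.09] T [-0.06 -0.03  0.01] w 91.9mm
```

View pics/c1.png

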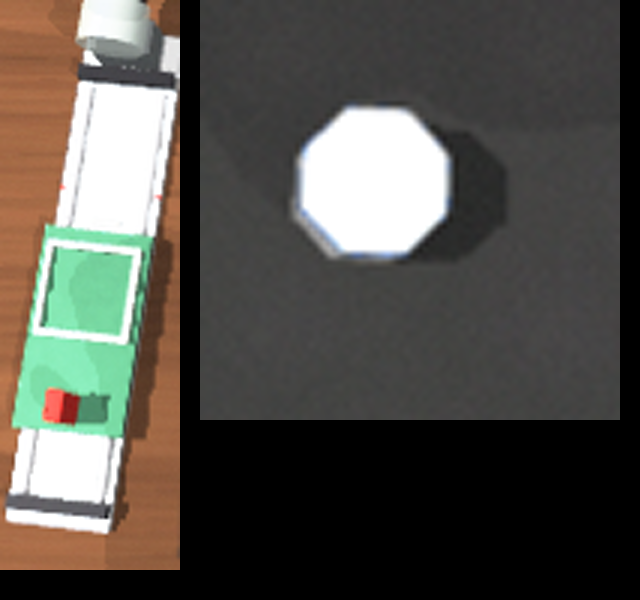

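```bash
python3 - <<'E'
from h import *
p=camera_params("top")
f=lambda x,y,z:world("top",(90+(x+.5)/3-.5,110+(y+.5)/3-.5),z,p)
print('cup',world("top",(270+175.5/6-.5,215+181.5/6-.5),.06,p))
pk=[f(*c,.031) for c in[(48,240),(142,246),(130,344),(33,332)]];print('pocket',np.mean(pk,0),np.round(pk,3).tolist())
pl=[f(*c,.025) for c in[(45,225),(153,236),(122,438),(12,428)]];print('plate',np.mean(pl,0),np.round(pl,3).tolist())
d=pl[0]+pl[1]-pl[2]-pl[3];print('dir deg',np.degrees(np.arctan2(d[1],d[0])))
bd=[f(*c,.010) for c in[(6,520),(108,531)]];print('bed near end',bd); print('marks',f(62,187,.01),f(158,197,.01))
m=[world("top",(x/1.5625,y/1.5625),z,p) for x,y,z in[(494,255,.115),(590,258,.06),(600,368,.045),(340,182,.018)]];print('bottle jar pot gauge',np.round(m,3).tolist())
E
```

```text
cup [ 0.40942721 -0.15065708  0.06      ]
pocket [0.49253574 0.26670979 0.031     ] [[0.532, 0.301, 0.031], [0.528, 0.227, 0.031], [0.451, 0.231, 0.031], [0.459, 0.307, 0.031]]
plate [0.46166665 0.27016183 0.025     ] [[0.545, 0.306, 0.025], [0.538, 0.22, 0.025], [0.379, 0.234, 0.025], [0.385, 0.32, 0.025]]
dir deg -4.931227240529685
bed near end [array([0.31525385, 0.32376418, 0.01      ]), array([0.30875414, 0.24420437, 0.01      ])]
marks [0.57893744 0.29971708 0.01      ] [0.57224282 0.22175882 0.01      ]
bottle jar pot gauge [[0.585, -0.184, 0.115], [0.597, -0.334, 0.06], [0.435, -0.348, 0.045], [0.722, 0.045, 0.018]]
```

```bash
python3 -m jog '[0,0.57,-0.53,0,0, 0,0.57,-0.53,0,0, 0,0.57,-0.53,0,0, 0,0.57,-0.53,0,0, 0,0.57,-0.53,0,0, 0,0.57,-0.53,0,0, 0,0.57,-0.53,0,0, 0,0.57,-0.53,0,0, 0,0.57,-0.53,0,0, 0,0.57,-0.53,0,0, 0,0.57,-0.53,0,0, 0,0.57,-0.53,0,0, 0,0.57,-0.53,0,0, 0,0.57,-0.53,0,0]' 20
python3 -m jog '[0,0,0,0,-1, 0,0,0,0,-1, 0,0,0,0,-1, 0,0,0,0,-1, 0,0,0,0,-1, 0,0,0,0,-1, 0,0,0,0,-1, 0,0,0,0,-1, 0,0,0,0,-1, 0,0,0,0,-1, 0,0,0,0,-1, 0,0,0,0,-0.8, 0,0,0,0,0]'
python3 -c "
from h import *
st()"
```

```text
clock: 1.37
position: [0.413, -0.1926, 0.2481]
ee_rot: [3.099, 0.509, -0.008]
force: [0.2, 0.3, 0.3]
width: 0.038
clock: 2.45
position: [0.4162, -0.182, 0.2478]
ee_rot: [-2.147, -2.289, 0.003]
force: [0.2, 0.6, 0.7]
width: 0.001
t2.45 pos [ 0.4162 -0.182   0.2478] x [-0.064  0.998  0.001] y [ 0.998  0.064 -0.004] z [-0.004  0.001 -1.   ] F [0.19 0.62 0.68] T [ 0.01 -0.09 -0.08] w 0.1mm
```

```bash
python3 -m jog '[0,-0.6,-0.17,0,0.6, 0,0,0,0,0, 0,0,0,0.75,0, 0,0,0,0.75,0, 0,0,0,0.75,0, 0,0,0,0.75,0, 0,0,0,0.75,0, 0,0,0,0.6,0, 0,0,0,0,0]'
python3 -c "
from h import *
st()"
```

```text
clock: 3.2
position: [0.4132, -0.2104, 0.0701]
ee_rot: [2.253, 2.181, 0.001]
force: [-1.4, 0.1, 0.1]
width: 0.002
t3.20 pos [ 0.4132 -0.2104  0.0701] x [ 0.033  0.999 -0.004] y [ 0.999 -0.033  0.005] z [ 0.005 -0.004 -1.   ] F [-1.37  0.05  0.13] T [ 0.01 -0.08 -0.04] w 0.1mm
```

```bash
python3 -m jog '[0,0.2,-0.1,-0.2,0.5, 0,0.2,0,0,0, 0,0.15,0,0,0, 0,0.15,0,0,0, 0,0.15,0,0,0, 0,0.15,0,0,0, 0,0.15,0,0,0, 0,0.15,0,0,0, 0,0.15,0,0,0]'
python3 - <<'E'
from h import *
st()
a=crop("top",230,180,130,110,3,None);b=crop("side",240,130,130,110,3,None)
cv2.imwrite("pics/c2.png",np.hstack([a,b]))
E
```

```text
clock: 3.95
position: [0.4167, -0.1505, 0.0817]
ee_rot: [2.313, 2.11, 0.002]
force: [-0.8, -0.5, 1.6]
width: 0.003
t3.95 pos [ 0.4167 -0.1505  0.0817] x [ 0.092  0.996 -0.006] y [ 0.996 -0.092  0.009] z [ 0.008 -0.007 -1.   ] F [-0.84 -0.48  1.64] T [-0.32 -0.06  0.01] w 0.2mm
```

View pics/c2.png

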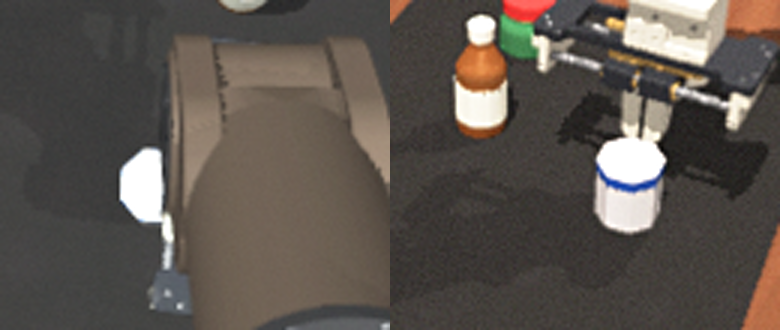

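The cup slid about 35 mm without tipping and is still upright, with its blue band on top. In the side crop its top is centred at (630,165). The bench friction is too low to tip it by pushing. Instead I'll grip it lightly at mid-height and pivot it in the jaws against the fixed end block at the rail's loading end.

```bash
python3 - <<'E'
from h import *
print(world("side",(240+240.5/3-.5,130+165.5/3-.5),.06))
E
python3 -m jog '[0,-0.4,0,-0.3,-0.9, 91,0,0,-0.7,0, 91,0,0,-0.5,0, 91,0,0,0,0, 91,0,0,0,0]' 
python3 - <<'E'
from h import *
s,r=st()
im=get_image("top"); cv2.imwrite("pics/t3.png",crop("top",230,170,130,130,4,None))
E
```

```text
[ 0.41725218 -0.10647862  0.06      ]
clock: 4.47
position: [0.4137, -0.1642, 0.1424]
ee_rot: [2.205, 2.23, -0.0]
force: [-1.4, -0.3, -0.3]
width: 0.248
t4.47 pos [ 0.4137 -0.1642  0.1424] x [-0.011  1.    -0.004] y [1.    0.011 0.004] z [ 0.004 -0.004 -1.   ] F [-1.39 -0.33 -0.29] T [-0.04 -0.12  0.01] w 22.7mm
```

View pics/t3.png

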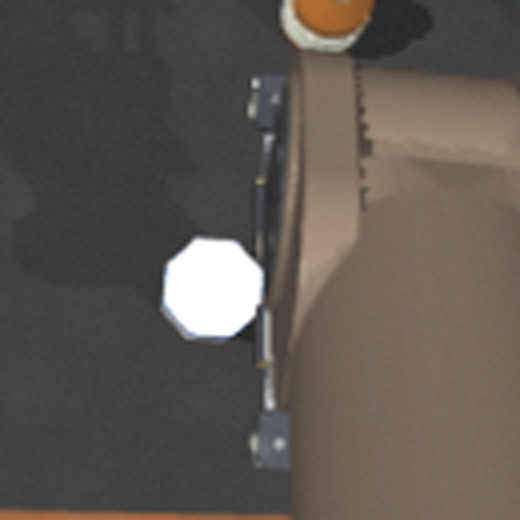

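The cup top is centred at crop pixel (214,288), upright and yawed by a few degrees.

```bash
python3 - <<'E'
from h import *
print(world("top",(230+214.5/4-.5,170+288.5/4-.5),.06))
E
python3 -m jog '[91,0,0,0,0.5, 91,0,0,0,0, 91,0,0,0,0, 91,0,0,0,0, 91,0,0,0,0, 91,0,0,0,0, 91,0,0,0,0, 91,0,0,0,0, 91,0,0,0,0]'
```

```text
[ 0.41578472 -0.11549796  0.06      ]
clock: 5.32
position: [0.411, -0.1628, 0.1373]
ee_rot: [-2.26, -2.179, 0.006]
force: [0.0, -0.4, 0.0]
width: 0.966
```

```bash
python3 -m jog '[91,0.6,0.06,0,0, 91,0.6,0.06,0,0, 91,0,0,0,0]'
python3 -c "
from h import *
st()"
```

```text
clock: 5.57
position: [0.4179, -0.1151, 0.1373]
ee_rot: [-2.265, -2.175, 0.005]
force: [0.6, 1.0, -0.4]
width: 0.989
t5.57 pos [ 0.4179 -0.1151  0.1373] x [ 0.04   0.999 -0.002] y [ 0.999 -0.04  -0.003] z [-0.003 -0.001 -1.   ] F [ 0.57  1.02 -0.38] T [-0.   -0.12  0.05] w 90.7mm
```

Now descend and grip lightly.

```bash
python3 -m jog '[91,0,0,0.6,0, 91,0,0,0.6,0, 91,0,0,0.6,0, 91,0,0,0.5,0, 91,0,0,0.2,0, 91,0,0,0,0]'
python3 -m jog '[40,0,0,0,0, 40,0,0,0,0, 40,0,0,0,0, 40,0,0,0,0, 40,0,0,0,0, 40,0,0,0,0, 40,0,0,0,0, 40,0,0,0,0]' 8
python3 -c "
from h import *
st()"
```

```text
clock: 6.07
position: [0.4211, -0.1155, 0.0359]
ee_rot: [2.258, 2.177, 0.001]
force: [-0.3, 1.0, -0.4]
width: 0.992
clock: 6.73
position: [0.4231, -0.1168, 0.0401]
ee_rot: [2.255, 2.172, 0.005]
force: [0.0, 0.8, -1.7]
width: 0.568
t6.73 pos [ 0.4231 -0.1168  0.0401] x [ 0.037  0.999 -0.005] y [ 0.999 -0.037  0.009] z [ 0.009 -0.005 -1.   ] F [ 0.04  0.76 -1.68] T [ 0.01 -0.04 -0.05] w 52.1mm
```

```bash
python3 -m jog '[40,0,0,-0.5,0, 40,0,0,-0.5,0, 40,0,0,-0.5,0, 40,0,0,-0.5,0, 40,0.6,-0.24,0,0, 40,0.6,-0.24,0,0, 40,0.6,-0.24,0,0, 40,0.6,-0.24,0,0, 40,0.6,-0.24,0,0, 40,0.6,-0.24,0,0, 40,0.6,-0.24,0,0, 40,0.6,-0.24,0,0, 40,0.6,-0.24,0,0, 40,0.6,-0.24,0,0, 40,0.6,-0.24,0,0, 40,0.6,-0.24,0,0, 40,0.6,-0.24,0,0, 40,0.6,-0.24,0,0, 40,0.6,-0.24,0,0]' 15
python3 -m jog '[40,0,0,0,1, 40,0,0,0,1, 40,0,0,0,1, 40,0,0,0,1, 40,0,0,0,1, 40,0,0,0,1, 40,0,0,0,1, 40,0,0,0,1, 40,0,0,0,1, 40,0,0,0,1, 40,0,0,0,1, 40,0,0,0,1, 40,0,0,0,1, 40,0,0,0,1, 40,0,0,0,1]'
python3 -c "
from h import *
s,r=st();print(s['joints'])"
```

```text
clock: 8.32
position: [0.2886, 0.2593, 0.1214]
ee_rot: [2.266, 2.155, 0.01]
force: [0.5, -0.4, -2.1]
width: 0.567
clock: 9.57
position: [0.284, 0.2666, 0.1215]
ee_rot: [3.136, -0.173, 0.021]
force: [0.1, -0.0, -1.4]
width: 0.565
t9.57 pos [0.284  0.2666 0.1215] x [ 0.994 -0.11   0.013] y [-0.11  -0.994  0.   ] z [ 0.013 -0.001 -1.   ] F [ 0.06 -0.01 -1.4 ] T [0.02 0.01 0.01] w 51.9mm
[-0.73807001  0.25005545 -0.19167846  2.26398684  0.10015882  0.62743896
 -2.68548151]
```

```bash
python3 -m jog '[40,-0.1,-0.5,0.1,-0.2, 40,0,0,0.5,0, 40,0,0,0.5,0, 40,0,0,0.45,0, 40,0,0,0.1,0, 40,0,0,0,0]' 8
python3 - <<'E'
from h import *
s,r=st()
cv2.imwrite("pics/s4.png",crop("side",220,230,160,130,5,None))
E
```

```text
clock: 10.07
position: [0.2838, 0.289, 0.0543]
ee_rot: [-3.136, 0.151, -0.026]
force: [-0.2, 0.5, -1.6]
width: 0.566
t10.07 pos [0.2838 0.289  0.0543] x [ 0.995 -0.096  0.016] y [-0.096 -0.995 -0.003] z [ 0.017  0.001 -1.   ] F [-0.2   0.5  -1.62] T [0.04 0.04 0.06] w 52.0mm
```

View pics/s4.png

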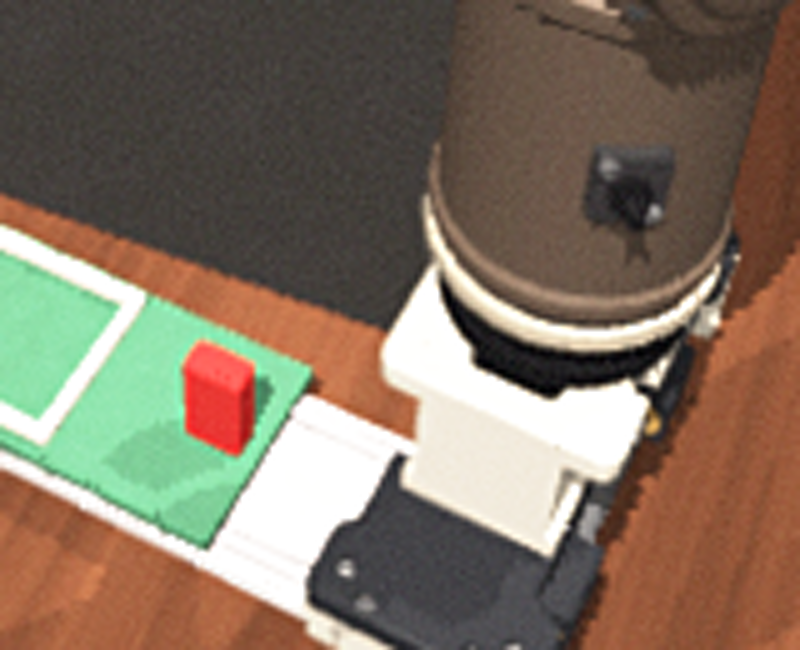

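```bash
python3 -m jog '[40,0.15,0,0,0, 40,0.15,0,0,0, 40,0.15,0,0,0, 40,0.15,0,0,0]' 8
python3 -c "
from h import *
st()"
```

```text
clock: 10.45
position: [0.3077, 0.2869, 0.0577]
ee_rot: [-3.135, 0.147, -0.024]
force: [-5.0, 1.3, 2.6]
width: 0.567
t10.45 pos [0.3077 0.2869 0.0577] x [ 0.995 -0.094  0.015] y [-0.094 -0.996 -0.004] z [ 0.015  0.002 -1.   ] F [-4.98  1.3   2.64] T [0.13 1.18 0.03] w 52.1mm
```

```bash
python3 -m jog '[40,0.15,0,0,0, 40,0.15,0,0.02,0, 40,0.15,0,0.02,0]' 8
python3 -c "
from h import *
st()"
python3 -m jog '[40,0.15,0,0.02,0, 40,0.15,0,0.02,0, 40,0.15,0,0.02,0]' 8
python3 -c "
from h import *
st()"
```

```text
clock: 10.7
position: [0.3276, 0.2851, 0.0584]
ee_rot: [-3.133, 0.148, -0.024]
force: [-1.9, -0.1, -1.1]
width: 0.566
t10.70 pos [0.3276 0.2851 0.0584] x [ 0.995 -0.094  0.015] y [-0.094 -0.996 -0.006] z [ 0.016  0.004 -1.   ] F [-1.89 -0.15 -1.11] T [ 0.    0.64 -0.01] w 52.0mm
clock: 10.95
position: [0.3485, 0.283, 0.0567]
ee_rot: [-3.132, 0.15, -0.026]
force: [-1.8, -0.2, -0.5]
width: 0.57
t10.95 pos [0.3485 0.283  0.0567] x [ 0.995 -0.096  0.016] y [-0.096 -0.995 -0.007] z [ 0.017  0.005 -1.   ] F [-1.81 -0.17 -0.5 ] T [ 0.06  0.44 -0.03] w 52.3mm
```

```bash
python3 -m jog '[40,-0.2,0,-0.5,0, 40,-0.3,0,-0.7,0, 40,-0.4,0,-0.7,0, 40,-0.4,0,-0.7,0, 40,-0.4,0,0,0, 40,0,0,0,0]' 8
python3 - <<'E'
from h import *
s,r=st()
a=crop("side",280,190,130,130,3,None);b=crop("wrist",0,0,512,384,1,None)
c=np.zeros((400,910,3),np.uint8);c[:390,:390]=a;c[:384,392:904]=b
cv2.imwrite("pics/s5.png",cv2.resize(c,(800,352)))
E
```

```text
clock: 11.45
position: [0.2842, 0.289, 0.163]
ee_rot: [-3.13, 0.164, -0.031]
force: [-0.9, -0.6, -2.7]
width: 0.564
t11.45 pos [0.2842 0.289  0.163 ] x [ 0.994 -0.104  0.019] y [-0.104 -0.995 -0.008] z [ 0.02   0.006 -1.   ] F [-0.86 -0.57 -2.67] T [0.01 0.05 0.  ] w 51.8mm
```

View pics/s5.png

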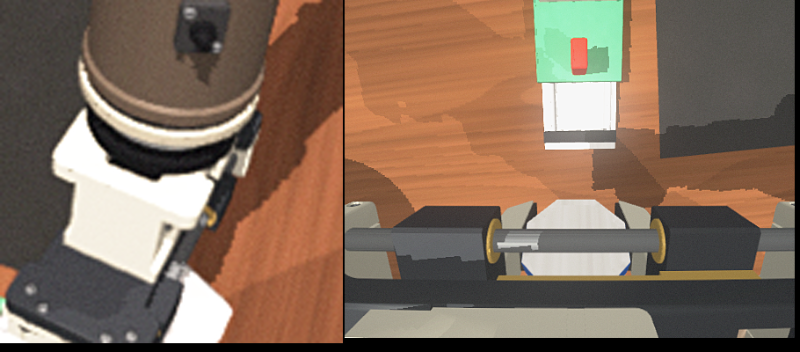

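The wrist view shows the octagonal closed end facing forward (+x) between the fingers at (577,240), with the blue band at its lower edges. So the cup has turned by roughly 75-90°. I'll square it up by pressing it lightly on the bench.

```bash
python3 -m jog '[40,-0.4,0,0,-0.1, 40,-0.3,0,0.5,0, 40,0,0,0.7,0, 40,0,0,0.7,0, 40,0,0,0.5,0, 40,0,0,0.3,0, 40,0,0,0,0]' 8
python3 -c "
from h import *
st()"
python3 -m jog '[40,0,0,0.15,0, 40,0,0,0.15,0]' 8
python3 -c "
from h import *
st()"
```

```text
clock: 12.13
position: [0.2691, 0.2935, 0.0484]
ee_rot: [-3.128, 0.159, -0.042]
force: [-0.3, -0.3, -1.5]
width: 0.568
t12.13 pos [0.2691 0.2935 0.0484] x [ 0.995 -0.101  0.026] y [-0.101 -0.995 -0.011] z [ 0.027  0.008 -1.   ] F [-0.26 -0.28 -1.52] T [-0.04  0.08 -0.03] w 52.1mm
clock: 12.3
position: [0.271, 0.2934, 0.0355]
ee_rot: [-3.128, 0.161, -0.042]
force: [6.2, -2.7, 9.2]
width: 0.568
t12.30 pos [0.271  0.2934 0.0355] x [ 0.994 -0.103  0.026] y [-0.103 -0.995 -0.01 ] z [ 0.027  0.007 -1.   ] F [ 6.16 -2.65  9.21] T [-0.45 -0.97  0.07] w 52.1mm
```

```bash
python3 -m jog '[40,0,0,0.08,0, 40,0,0,0.08,0, 40,0,0,0.05,0]' 8
python3 -c "
from h import *
st()"
python3 -m jog '[40,0,0,-0.2,0, 40,0,0,-0.2,0, 40,0,0,-0.2,0, 40,0,0,-0.3,0, 40,0,0,-0.3,0, 40,0,0,-0.3,0, 40,0,0,0,0]' 8
python3 - <<'E'
from h import *
s,r=st()
b=crop("wrist",80,200,352,184,2,"pics/w6.png")
E
```

```text
clock: 12.55
position: [0.2753, 0.2945, 0.0276]
ee_rot: [-3.125, 0.166, -0.049]
force: [2.0, -1.4, 3.0]
width: 0.565
t12.55 pos [0.2753 0.2945 0.0276] x [ 0.994 -0.106  0.031] y [-0.106 -0.994 -0.014] z [ 0.032  0.01  -0.999] F [ 2.04 -1.45  2.99] T [-0.32 -0.19  0.02] w 51.8mm
clock: 13.13
position: [0.2727, 0.2941, 0.0948]
ee_rot: [-3.123, 0.165, -0.049]
force: [-0.0, 0.4, -1.3]
width: 0.563
t13.13 pos [0.2727 0.2941 0.0948] x [ 0.994 -0.106  0.03 ] y [-0.105 -0.994 -0.016] z [ 0.032  0.013 -0.999] F [-0.04  0.38 -1.31] T [0.08 0.01 0.04] w 51.7mm
```

View pics/w6.png

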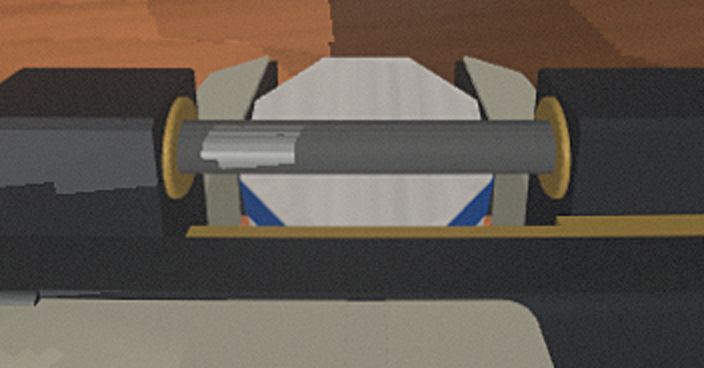

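The closed end faces the camera with the blue band visible behind it, so the cup's axis is horizontal with the closed end towards +x. I'll set it down on its side and regrip at axis height.

```bash
python3 -m jog '[40,0,0,0.5,0, 40,0,0,0.5,0, 40,0,0,0.4,0, 40,0,0,0.2,0, 40,0,0,0.06,0, 40,0,0,0.05,0]' 8
python3 -c "
from h import *
st()"
```

```text
clock: 13.68
position: [0.2757, 0.2969, 0.0251]
ee_rot: [-3.116, 0.164, -0.054]
force: [-6.4, -6.4, 73.4]
width: 0.564
t13.68 pos [0.2757 0.2969 0.0251] x [ 0.994 -0.105  0.034] y [-0.104 -0.994 -0.023] z [ 0.036  0.019 -0.999] F [-6.4  -6.4  73.38] T [-3.04  1.34 -0.28] w 51.8mm
```

```bash
python3 -m jog '[80,0,0,-0.05,0, 80,0,0,-0.05,0, 80,0,0,-0.05,0, 80,0,0,0,0, 80,0,0,0,0]' 8
python3 -c "
from h import *
st()"
python3 -m jog '[80,0,0,-0.6,0, 80,0,0,-0.6,0, 80,0,0,-0.6,0, 80,0,0,0,0]' 8
python3 - <<'E'
from h import *
s,r=st()
b=crop("wrist",80,200,352,184,1.5,None);a=crop("side",290,200,120,130,3,None)
c=np.zeros((680,528,3),np.uint8);c[:276]=b;c[280:670,:360]=a
cv2.imwrite("pics/w7.png",c[:600])
E
```

```text
clock: 14.1
position: [0.2757, 0.2979, 0.0329]
ee_rot: [-3.114, 0.163, -0.056]
force: [0.2, 0.5, -0.1]
width: 0.856
t14.10 pos [0.2757 0.2979 0.0329] x [ 0.994 -0.105  0.034] y [-0.104 -0.994 -0.025] z [ 0.037  0.021 -0.999] F [ 0.18  0.52 -0.09] T [-0.04  0.08 -0.06] w 78.6mm
clock: 14.43
position: [0.2721, 0.2953, 0.1064]
ee_rot: [-3.118, 0.163, -0.052]
force: [0.1, 0.6, 0.9]
width: 0.872
t14.43 pos [0.2721 0.2953 0.1064] x [ 0.994 -0.104  0.032] y [-0.104 -0.994 -0.021] z [ 0.034  0.018 -0.999] F [0.14 0.58 0.92] T [ 0.06 -0.02 -0.07] w 80.1mm
```

View pics/w7.png

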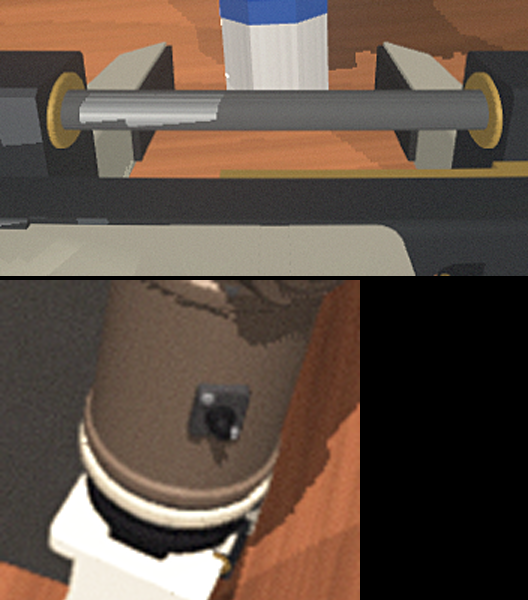

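```bash
python3 - <<'E'
from h import *
p=camera_params("wrist");im=get_image("wrist").astype(int)
for v in range(150,272,3): print(v,im[v,263],end=' ')
print()
b=(im[:,:,2]>im[:,:,0]+60); ys,xs=np.where(b);print('blue',xs.min(),xs.max(),ys.min(),ys.max())
for v in(190,205,212,225,240):
    row=im[v]; m=np.where((row.min(1)>120)|b[v])[0]; m=m[(m>200)&(m<320)]
    if len(m):print(v,m.min(),m.max(),world("wrist",(m.min(),v),.026,p)[:2],world("wrist",(m.max(),v),.026,p)[:2])
for v in range(180,224,4):print(v,world("wrist",(263,v),.052,p)[:2])
E
```

```text
150 [117 117 116] 153 [255 255 255] 156 [248 248 248] 159 [214 212 206] 162 [213 211 200] 165 [122  96  85] 168 [119  95  80] 171 [122  93  80] 174 [116  88  75] 177 [114  89  75] 180 [118  88  74] 183 [147 131 119] 186 [173 169 164] 189 [170 164 159] 192 [168 165 161] 195 [170 165 160] 198 [233 221 208] 201 [ 64  97 165] 204 [ 62  96 163] 207 [ 56  90 160] 210 [ 62  98 164] 213 [ 67  98 166] 216 [145 157 181] 219 [211 204 196] 222 [213 203 197] 225 [209 203 197] 228 [210 205 199] 231 [209 204 196] 234 [208 202 191] 237 [211 203 197] 240 [212 205 201] 243 [209 202 195] 246 [210 205 197] 249 [212 207 201] 252 [209 204 196] 255 [214 208 202] 258 [216 211 204] 261 [84 80 81] 264 [96 95 92] 267 [97 99 99] 270 [106 105 104] 
blue 224 296 192 216
190 227 295 [0.29684303 0.32064867] [0.29173119 0.26955822]
205 224 296 [0.28542749 0.32450379] [0.28000445 0.26970347]
212 226 296 [0.2797404  0.32371983] [0.27446443 0.27012703]
225 227 296 [0.26920339 0.32435539] [0.26399531 0.27092523]
240 228 297 [0.25675195 0.32523269] [0.25153477 0.27108438]
180 [0.3062005  0.29180912]
184 [0.30354248 0.29208527]
188 [0.30086698 0.29236323]
192 [0.29817376 0.29264303]
196 [0.29546255 0.2929247 ]
200 [0.29273309 0.29320826]
204 [0.2899851  0.29349374]
208 [0.28721832 0.29378117]
212 [0.28443244 0.29407059]
216 [0.2816272  0.29436201]
220 [0.2788023  0.29465548]
```

Cup located by the wrist camera: the closed end is at x≈0.294, the axis at y≈0.297, and it is lying flat. I'll regrip about 34 mm behind the closed end.

```bash
python3 -m jog '[85,-0.36,0,0,0, 85,0,0,0.6,0, 85,0,0,0.6,0, 85,0,0,0.4,0, 85,0,0,0.15,0, 85,0,0,0,0]' 8
python3 -c "
from h import *
st()"
```

```text
clock: 15.08
position: [0.2577, 0.2951, 0.0267]
ee_rot: [-3.125, 0.163, -0.046]
force: [0.1, -0.4, 0.3]
width: 0.929
t15.08 pos [0.2577 0.2951 0.0267] x [ 0.994 -0.104  0.029] y [-0.104 -0.995 -0.014] z [ 0.03   0.011 -0.999] F [ 0.08 -0.39  0.29] T [ 0.02  0.07 -0.  ] w 85.3mm
```

```bash
python3 -m jog '[40,0,0,-0.15,0, 40,0,0,-0.03,0, 40,0,0,0,0, 40,0,0,0,0, 40,0,0,0,0, 40,0,0,0,0, 40,0,0,0,0, 40,0,0,0,0]' 8
python3 -c "
from h import *
st()"
```

```text
clock: 15.75
position: [0.2581, 0.2955, 0.0369]
ee_rot: [-3.122, 0.164, -0.048]
force: [0.2, -0.4, -1.2]
width: 0.572
t15.75 pos [0.2581 0.2955 0.0369] x [ 0.994 -0.105  0.03 ] y [-0.104 -0.994 -0.016] z [ 0.031  0.013 -0.999] F [ 0.24 -0.41 -1.21] T [0.01 0.05 0.  ] w 52.5mm
```

```bash
python3 -m jog '[40,0,0.17,-0.35,0, 40,0.3,0,-0.03,0, 40,0,0,0,0]' 8
python3 -c "
from h import *
st()"

```

```text
clock: 16.0
position: [0.2684, 0.2868, 0.0526]
ee_rot: [-3.124, 0.162, -0.047]
force: [1.6, 0.1, -2.3]
width: 0.572
t16.00 pos [0.2684 0.2868 0.0526] x [ 0.994 -0.103  0.029] y [-0.103 -0.995 -0.015] z [ 0.031  0.012 -0.999] F [ 1.56  0.14 -2.35] T [0.05 0.06 0.07] w 52.5mm
```

```bash
python3 -m jog '[40,0.15,0,0,0, 40,0.15,0,0,0, 40,0.15,0,-0.04,0, 40,0.15,0,-0.06,0, 40,0.12,0,-0.06,0]' 8
python3 -c "
from h import *
st()"

```

```text
clock: 16.42
position: [0.2952, 0.2833, 0.0591]
ee_rot: [-3.127, 0.157, -0.039]
force: [-5.8, 1.5, 2.3]
width: 0.564
t16.42 pos [0.2952 0.2833 0.0591] x [ 0.995 -0.1    0.024] y [-0.1   -0.995 -0.012] z [ 0.026  0.009 -1.   ] F [-5.76  1.47  2.27] T [0.54 1.25 0.07] w 51.8mm
```

```bash
python3 -m jog '[40,0.15,0,-0.07,0, 40,0.15,0,-0.06,0, 40,0.15,0,-0.05,0]' 8
python3 -c "
from h import *
st()"
python3 -m jog '[40,0.15,0,-0.03,0, 40,0.15,0,-0.02,0, 40,0.1,0,-0.02,0]' 8
python3 -c "
from h import *
st()"

```

```text
clock: 16.67
position: [0.3121, 0.2815, 0.0668]
ee_rot: [-3.129, 0.153, -0.034]
force: [-2.6, 1.0, -0.5]
width: 0.564
t16.67 pos [0.3121 0.2815 0.0668] x [ 0.995 -0.098  0.021] y [-0.097 -0.995 -0.01 ] z [ 0.022  0.008 -1.   ] F [-2.59  0.98 -0.46] T [0.14 0.72 0.04] w 51.8mm
clock: 16.92
position: [0.3298, 0.2793, 0.0702]
ee_rot: [-3.129, 0.154, -0.033]
force: [-2.7, 0.6, -0.6]
width: 0.564
t16.92 pos [0.3298 0.2793 0.0702] x [ 0.995 -0.098  0.02 ] y [-0.098 -0.995 -0.009] z [ 0.021  0.007 -1.   ] F [-2.72  0.59 -0.62] T [0.09 0.7  0.04] w 51.8mm
```

```bash
python3 -m jog '[40,0,0,-0.5,0, 40,-0.5,0,-0.5,0, 40,-0.6,0,0,0, 40,-0.6,0,0,0, 40,0,0,0.4,0, 40,0,0,0.4,0, 40,0,0,0.2,0, 40,0,0,0,0]' 8
python3 -c "
from h import *
st()"
python3 -m jog '[40,0,0,0.1,0, 40,0,0,0.1,0, 40,0,0,0.1,0]' 8
python3 -c "
from h import *
st()"

```

```text
clock: 17.58
position: [0.269, 0.2877, 0.071]
ee_rot: [-3.121, 0.167, -0.046]
force: [0.1, 0.3, -2.1]
width: 0.566
t17.58 pos [0.269  0.2877 0.071 ] x [ 0.994 -0.107  0.029] y [-0.106 -0.994 -0.017] z [ 0.03   0.014 -0.999] F [ 0.06  0.28 -2.07] T [-0.04  0.04 -0.04] w 52.0mm
clock: 17.83
position: [0.2712, 0.2883, 0.0591]
ee_rot: [-3.12, 0.169, -0.049]
force: [-0.4, 0.0, -1.9]
width: 0.565
t17.83 pos [0.2712 0.2883 0.0591] x [ 0.994 -0.109  0.03 ] y [-0.108 -0.994 -0.019] z [ 0.032  0.015 -0.999] F [-0.35  0.02 -1.9 ] T [ 0.03  0.07 -0.02] w 51.9mm
```

```bash
python3 -m jog '[40,0,0,0.1,0, 40,0,0,0.1,0, 40,0,0,0.08,0]' 8
python3 -c "
from h import *
st()"
python3 -m jog '[40,0,0,0.08,0, 40,0,0,0.06,0]' 8
python3 -c "
from h import *
st()"

```

```text
clock: 18.08
position: [0.2729, 0.2889, 0.0475]
ee_rot: [-3.118, 0.171, -0.051]
force: [1.3, -3.6, 10.2]
width: 0.564
t18.08 pos [0.2729 0.2889 0.0475] x [ 0.993 -0.11   0.032] y [-0.109 -0.994 -0.02 ] z [ 0.034  0.017 -0.999] F [ 1.27 -3.6  10.21] T [-0.82 -0.32  0.05] w 51.8mm
clock: 18.25
position: [0.2745, 0.2887, 0.042]
ee_rot: [-3.118, 0.174, -0.054]
force: [2.5, -2.8, 10.0]
width: 0.567
t18.25 pos [0.2745 0.2887 0.042 ] x [ 0.993 -0.111  0.033] y [-0.111 -0.994 -0.021] z [ 0.035  0.017 -0.999] F [ 2.46 -2.79 10.02] T [-0.72 -0.34  0.  ] w 52.0mm
```

```bash
python3 -m jog '[80,0,0,0,0, 80,0,0,0,0, 80,0,0,0,0, 80,0,0,0,0, 80,0,0,0,0, 80,0,0,-0.6,0, 80,0,0,-0.6,0, 80,0,0,-0.6,0, 80,0,0,-0.6,0, 80,-0.6,0,0,0, 80,-0.6,0,0,0, 80,0,0,0,0]' 8
python3 - <<'E'
from h import *
s,r=st();print(s['joints'][6])
p=camera_params("wrist");im=get_image("wrist");np.save("w.npy",im)
c=np.zeros((600,800,3),np.uint8);c[:384,:512]=im[:,:,::-1];c[:300,514:754]=crop("side",300,190,80,100,3,None)
cv2.imwrite("pics/w8.png",c)
import pickle;pickle.dump(p,open("wp.pkl","wb"))
E
```

```text
clock: 19.25
position: [0.2284, 0.2923, 0.1397]
ee_rot: [-3.119, 0.171, -0.05]
force: [-0.5, -0.8, -0.4]
width: 0.872
t19.25 pos [0.2284 0.2923 0.1397] x [ 0.993 -0.11   0.031] y [-0.109 -0.994 -0.019] z [ 0.033  0.016 -0.999] F [-0.47 -0.79 -0.39] T [0.02 0.06 0.01] w 80.1mm
-2.733142490761929
```

View pics/w8.png

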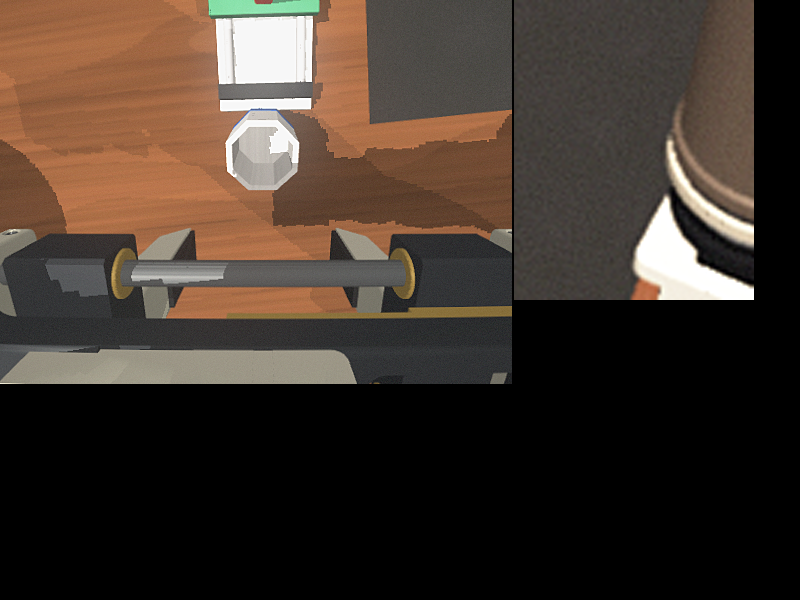

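The wrist view shows the cup standing mouth-up on the bench, with its open rim centred at about (262,151) and the rail end just ahead.

```bash
python3 - <<'E'
from h import *
import pickle;p=pickle.load(open("wp.pkl","rb"));im=np.load("w.npy").astype(int)
print(world("wrist",(262.5,151),.06,p)); 
for q in[(226,150),(299,150),(262,112),(262,190)]:print(world("wrist",q,.06,p))
print([(v,im[v,263].tolist()) for v in list(range(104,124,2))+list(range(180,196,2))])
E
```

```text
[0.27990447 0.28849363 0.06      ]
[0.28355076 0.3152142  0.06      ]
[0.27775379 0.26174352 0.06      ]
[0.30743318 0.28582666 0.06      ]
[0.25076424 0.29208046 0.06      ]
[(104, [247, 247, 247]), (106, [249, 249, 248]), (108, [210, 224, 235]), (110, [133, 158, 202]), (112, [208, 198, 189]), (114, [205, 195, 188]), (116, [204, 201, 192]), (118, [205, 197, 190]), (120, [250, 248, 245]), (122, [248, 248, 248]), (180, [179, 172, 168]), (182, [175, 173, 164]), (184, [174, 168, 161]), (186, [194, 186, 179]), (188, [196, 192, 186]), (190, [166, 113, 83]), (192, [161, 105, 70]), (194, [161, 104, 72])]
```

```bash
python3 -m jog '[85,0.57,0,0,-0.2, 85,0.57,0,0,0, 85,0,0,0.6,0, 85,0,0,0.6,0, 85,0,0,0.6,0, 85,0,0,0.4,0, 85,0,0,0,0]' 10
python3 -c "
from h import *
st()"
```

```text
clock: 19.93
position: [0.2911, 0.2866, 0.0499]
ee_rot: [-3.115, 0.157, -0.059]
force: [0.7, -0.4, 0.2]
width: 0.927
t19.93 pos [0.2911 0.2866 0.0499] x [ 0.994 -0.101  0.037] y [-0.1   -0.995 -0.023] z [ 0.039  0.02  -0.999] F [ 0.7  -0.37  0.17] T [-0.03  0.14 -0.03] w 85.1mm
```

```bash
python3 -m jog '[85,-0.32,0,0.06,0, 85,0,0,0.02,0]' 12
python3 -m jog '[40,0,0,0.05,0, 40,0,0,0,0, 40,0,0,0,0, 40,0,0,0,0, 40,0,0,0,0, 40,0,0,0,0, 40,0,0,0,0]' 12
python3 -c "
from h import *
st()"
python3 -m jog '[40,0,0,-0.3,0, 40,0,0,-0.5,0, 40,0,0,-0.5,0, 40,0,0,-0.4,0]' 12
python3 -c "
from h import *
st()"
```

```text
clock: 20.1
position: [0.2794, 0.286, 0.0454]
ee_rot: [-3.118, 0.166, -0.056]
force: [-0.3, -0.1, -0.3]
width: 0.93
clock: 20.68
position: [0.2807, 0.2876, 0.0463]
ee_rot: [-3.113, 0.166, -0.06]
force: [-0.1, -0.3, -1.7]
width: 0.566
t20.68 pos [0.2807 0.2876 0.0463] x [ 0.994 -0.107  0.037] y [-0.106 -0.994 -0.026] z [ 0.04   0.022 -0.999] F [-0.06 -0.32 -1.73] T [ 0.    0.14 -0.  ] w 52.0mm
clock: 21.02
position: [0.2763, 0.2838, 0.1137]
ee_rot: [-3.12, 0.166, -0.054]
force: [-0.0, 1.8, -1.8]
width: 0.562
t21.02 pos [0.2763 0.2838 0.1137] x [ 0.994 -0.106  0.033] y [-0.106 -0.994 -0.019] z [ 0.035  0.015 -0.999] F [-0.04  1.76 -1.75] T [ 0.08  0.06 -0.03] w 51.6mm
```

```bash
python3 -m jog '[40,0,0,-0.5,0, 40,0,0,-0.3,0, 40,0.55,0,0,0, 40,0.55,0,0,0, 40,0.55,0,0,0, 40,0.55,0,0,0, 40,0.55,0,0,0, 40,0.55,0,0,0, 40,0.55,0,0,0, 40,0.55,0,0,0, 40,0.4,0,0,0, 40,0,0,0,0, 40,0,0,0,0]' 12
python3 - <<'E'
from h import *
s,r=st();print(s['joints'])
p=camera_params("wrist");im=get_image("wrist");cv2.imwrite("pics/w9.png",im[:,:,::-1])
for z in(.031,.025):
  c=[]
  for a,b in((37,37),(37,-37),(-37,-37),(-37,37)):
    w=np.array([.4925+.001*(a*.996+b*.086),.2667+.001*(-a*.086+b*.996),z]);M=R.from_rotvec(p['orientation'])
    q=cv2.projectPoints((M.inv().apply(w-p['xyz']))[None],np.zeros(3),np.zeros(3),p['intrinsics'],p['dist_coeffs'])[0].ravel();c.append(np.round(q,1).tolist())
  print(z,c)
E
```

```text
clock: 22.1
position: [0.4723, 0.2611, 0.1566]
ee_rot: [-3.119, 0.157, -0.053]
force: [-1.1, -0.1, -1.8]
width: 0.564
t22.10 pos [0.4723 0.2611 0.1566] x [ 0.994 -0.1    0.033] y [-0.1   -0.995 -0.02 ] z [ 0.035  0.017 -0.999] F [-1.12 -0.11 -1.76] T [-0.04  0.08 -0.02] w 51.8mm
[-0.79736345  0.38320072  0.24880902  1.94418713 -0.1233145   0.79005456
 -2.1535024 ]
0.031 [[215.2, 142.3], [298.3, 141.2], [297.2, 220.9], [219.2, 221.4]]
0.025 [[216.4, 142.0], [297.7, 140.9], [296.6, 219.0], [220.2, 219.5]]
```

View pics/w9.png

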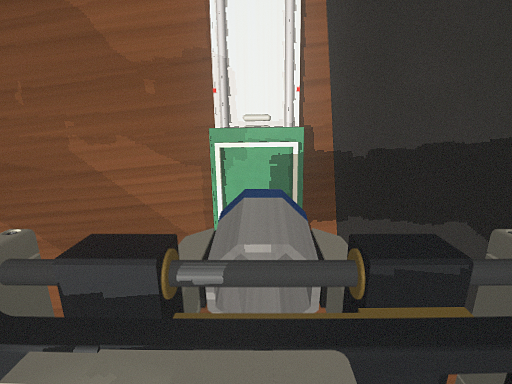

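The pocket's far edge corners sit at (216,143) and (298,143), as predicted to about 1 px. The cup's lower front edge is at v≈190.

```bash
python3 - <<'E'
from h import *
p=camera_params("wrist");s,r=st()
for q in((245,190),(286,190)):
  for z in (.1103,.104):print(q,z,world("wrist",q,z,p))
m=R.from_rotvec(p['orientation']);print(p['xyz'])
for top in (0,1):
  for off in(-.004,0,.004):
    c=s['position']+np.array([-.002+off+26e-3,-.0026,0]);c[2]=s['position'][2]-.0463+.06*top
    print(top,off,cv2.projectPoints(m.inv().apply(c-p['xyz'])[None],np.zeros(3),np.zeros(3),p['intrinsics'],p['dist_coeffs'])[0].ravel())
E
```

```text
t22.15 pos [0.4722 0.2611 0.1567] x [ 0.994 -0.1    0.033] y [-0.1   -0.995 -0.02 ] z [ 0.035  0.017 -0.999] F [ 0.05 -0.5  -1.  ] T [ 0.03  0.05 -0.04] w 52.1mm
(245, 190) 0.1103 [0.50254698 0.270568   0.1103    ]
(245, 190) 0.104 [0.5012933  0.27121837 0.104     ]
(286, 190) 0.1103 [0.50003224 0.24432338 0.1103    ]
(286, 190) 0.104 [0.49869168 0.24406704 0.104     ]
[0.53883467 0.25174313 0.29265355]
0 -0.004 [265.22225613 203.82887026]
0 0 [264.61902656 197.8686641 ]
0 0.004 [264.00974884 191.84919662]
1 -0.004 [263.62971586 237.24661255]
1 0 [262.74284992 228.8429853 ]
1 0.004 [261.84283374 220.31338146]
```

```bash
python3 -m jog '[40,0.19,-0.07,0,0, 40,0.18,-0.07,0,0, 40,0,0,0.4,0, 40,0,0,0.5,0, 40,0,0,0.4,0, 40,0,0,0.3,0, 40,0,0,0.1,0, 40,0,0,0,0]' 12
python3 - <<'E'
from h import *
s,r=st();p=camera_params("wrist");im=get_image("wrist");np.save("w.npy",im);cv2.imwrite("pics/w10.png",im[100:260,170:350,::-1].repeat(4,0).repeat(4,1))
E
```

```text
clock: 22.82
position: [0.49, 0.2713, 0.088]
ee_rot: [-3.116, 0.146, -0.054]
force: [-0.0, -0.7, -1.0]
width: 0.565
t22.82 pos [0.49   0.2713 0.088 ] x [ 0.995 -0.094  0.034] y [-0.093 -0.995 -0.023] z [ 0.036  0.02  -0.999] F [-0.03 -0.69 -1.05] T [-0.07  0.09 -0.02] w 51.9mm
```

```bash
python3 -m jog '[40,0,0.12,0.04,0, 40,0,0,0,0]' 12
python3 - <<'E'
from h import *
s,r=st();p=camera_params("wrist");im=get_image("wrist").astype(int)
print([(v,im[v,258].tolist()) for v in range(130,200,3)])
for v in (165,172,180):print(v,[(u,im[v,u].tolist()) for u in list(range(196,226,3))+list(range(288,318,3))])
m=R.from_rotvec(p['orientation'])
for a,b in((37,0),(33,0),(0,37),(0,-37)):
    w=np.array([.4925+.001*(a*.996+b*.086),.2667+.001*(-a*.086+b*.996),.031])
    print(a,b,cv2.projectPoints(m.inv().apply(w-p['xyz'])[None],np.zeros(3),np.zeros(3),p['intrinsics'],p['dist_coeffs'])[0].ravel())
E
```

```text
clock: 23.03
position: [0.4902, 0.267, 0.0877]
ee_rot: [-3.115, 0.144, -0.056]
force: [-0.1, 0.7, -1.9]
width: 0.567
t23.03 pos [0.4902 0.267  0.0877] x [ 0.995 -0.093  0.035] y [-0.092 -0.995 -0.025] z [ 0.037  0.021 -0.999] F [-0.07  0.7  -1.92] T [-0.07  0.06 -0.05] w 52.0mm
[(130, [224, 220, 216]), (133, [227, 224, 219]), (136, [181, 181, 168]), (139, [208, 203, 189]), (142, [133, 130, 123]), (145, [226, 222, 215]), (148, [234, 230, 224]), (151, [123, 116, 113]), (154, [88, 145, 107]), (157, [88, 144, 103]), (160, [86, 144, 107]), (163, [82, 135, 99]), (166, [79, 138, 102]), (169, [52, 72, 63]), (172, [125, 117, 107]), (175, [147, 143, 128]), (178, [152, 146, 131]), (181, [52, 78, 60]), (184, [52, 79, 63]), (187, [49, 80, 57]), (190, [41, 57, 93]), (193, [39, 60, 91]), (196, [30, 50, 88]), (199, [119, 114, 111])]
165 [(196, [108, 72, 47]), (199, [103, 71, 46]), (202, [88, 139, 100]), (205, [87, 148, 106]), (208, [80, 141, 103]), (211, [78, 138, 99]), (214, [84, 142, 102]), (217, [83, 143, 101]), (220, [84, 142, 103]), (223, [83, 143, 106]), (288, [86, 140, 107]), (291, [82, 138, 
[... 532 characters left out ...]
, 103]), (303, [126, 118, 108]), (306, [124, 117, 107]), (309, [125, 117, 109]), (312, [127, 117, 106]), (315, [122, 115, 103])]
180 [(196, [110, 71, 49]), (199, [110, 70, 45]), (202, [94, 51, 32]), (205, [84, 149, 106]), (208, [63, 129, 86]), (211, [236, 239, 228]), (214, [249, 251, 242]), (217, [49, 77, 56]), (220, [52, 76, 55]), (223, [50, 78, 59]), (288, [45, 77, 56]), (291, [48, 78, 58]), (294, [45, 75, 53]), (297, [44, 74, 54]), (300, [54, 84, 69]), (303, [58, 99, 76]), (306, [57, 97, 72]), (309, [41, 72, 52]), (312, [79, 74, 64]), (315, [179, 172, 153])]
37 0 [264.76461533 172.3225871 ]
33 0 [264.78912911 178.22596189]
0 37 [212.41713909 224.72182363]
0 -37 [318.02412576 224.97424898]
```

```bash
python3 - <<'E'
from h import *
p=camera_params("wrist")
for z in(.041,.036):print(world("wrist",(262,189),z,p))
E
```

```text
[0.52039668 0.26678615 0.041     ]
[0.51940327 0.26701908 0.036     ]
```

```bash
python3 -m jog '[40,-0.04,0,0.12,0, 40,0,0,0.12,0, 40,0,0,0.08,0, 40,0,0,0,0]' 12
python3 -c "
from h import *
st()"
```

```text
clock: 23.42
position: [0.4902, 0.269, 0.076]
ee_rot: [-3.111, 0.144, -0.062]
force: [-0.4, -0.1, -1.9]
width: 0.565
t23.42 pos [0.4902 0.269  0.076 ] x [ 0.995 -0.093  0.038] y [-0.092 -0.995 -0.028] z [ 0.041  0.025 -0.999] F [-0.37 -0.13 -1.86] T [-0.05  0.09 -0.07] w 51.8mm
```

```bash
python3 -m jog '[40,0,0.03,0.06,0, 40,0,0,0.05,0, 40,0,0,0.03,0]' 12
python3 -c "
from h import *
st()"
```

```text
clock: 23.67
position: [0.4909, 0.2679, 0.0703]
ee_rot: [-3.111, 0.144, -0.063]
force: [0.6, -1.2, 8.6]
width: 0.566
t23.67 pos [0.4909 0.2679 0.0703] x [ 0.995 -0.093  0.039] y [-0.092 -0.995 -0.029] z [ 0.042  0.025 -0.999] F [ 0.57 -1.25  8.56] T [-0.34  0.05 -0.01] w 51.9mm
```

```bash
python3 -m jog '[70,0,0,0,0, 75,0,0,0,0, 75,0,0,0,0, 75,0,0,0,0, 75,0,0,0,0, 75,0,0,-0.3,0, 75,0,0,-0.6,0, 75,0,0,-0.6,0, 75,0,0,-0.6,0, 75,-0.6,0,0,0, 75,-0.6,0,0,0, 75,-0.6,0,0,0, 75,-0.6,0,0,0, 75,0,0,0,0]' 12
python3 - <<'E'
from h import *
s,r=st();p=camera_params("wrist");im=get_image("wrist");np.save("w.npy",im);g=im.astype(int)
m=R.from_rotvec(p['orientation'])
def pr(w):return np.round(cv2.projectPoints(m.inv().apply(np.array(w)-p['xyz'])[None],np.zeros(3),np.zeros(3),p['intrinsics'],p['dist_coeffs'])[0].ravel(),1)
print('pocket',pr([.4925,.2667,.031]),'rimc',pr([.4925,.2667,.085]),'handle',pr([.401,.2746,.07]))
red=(g[:,:,0]>g[:,:,1]+80)&(g[:,:,0]>130);print('red',[(a.min(),a.max()) for a in np.where(red)])
im[1]=im[1]
cv2.imwrite("pics/w11.png",im[:,:,::-1])
E
```

```text
clock: 24.83
position: [0.39, 0.2744, 0.1545]
ee_rot: [-3.109, 0.149, -0.066]
force: [-0.6, 0.2, -0.8]
width: 0.815
t24.83 pos [0.39   0.2744 0.1545] x [ 0.995 -0.096  0.041] y [-0.095 -0.995 -0.03 ] z [ 0.044  0.026 -0.999] F [-0.62  0.17 -0.81] T [0.01 0.15 0.02] w 74.9mm
pocket [264.8  87.8] rimc [262.9  75.9] handle [264.5 203.9]
red [(np.int64(181), np.int64(217)), (np.int64(255), np.int64(271))]
```

View pics/w11.png

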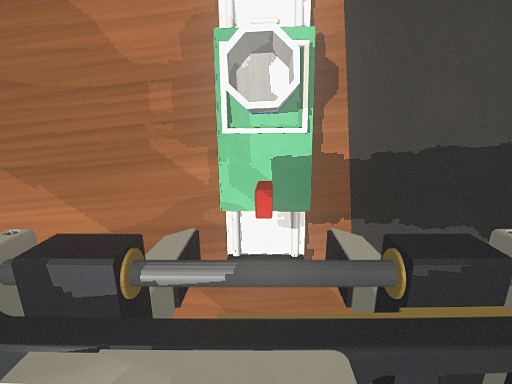

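The cup stands mouth-up inside the pocket, with its rim centred at about (262,70). The pocket and handle appear where predicted, so the carrier hasn't moved. Next I'll grip the handle.

```bash
python3 -m jog '[75,0.17,0.05,0.3,0, 75,0,0,0.5,0, 75,0,0,0.5,0, 75,0,0,0.5,0, 75,0,0,0.3,0, 75,0,0,0,0]' 20
python3 -c "
from h import *
st()"
python3 -m jog '[0,0,0,0,0, 0,0,0,0,0, 0,0,0,0,0, 0,0,0,0,0, 0,0,0,0,0, 0,0,0,0,0, 0,0,0,0,0, 0,0,0,0,0, 0,0,0,0,0]' 20
python3 -c "
from h import *
st()"
```

```text
clock: 25.38
position: [0.4099, 0.276, 0.0708]
ee_rot: [-3.102, 0.15, -0.082]
force: [0.8, -0.6, 0.1]
width: 0.816
t25.38 pos [0.4099 0.276  0.0708] x [ 0.994 -0.097  0.051] y [-0.095 -0.995 -0.037] z [ 0.055  0.032 -0.998] F [ 0.85 -0.6   0.14] T [ 0.01  0.07 -0.02] w 74.9mm
clock: 26.13
position: [0.4134, 0.2766, 0.0745]
ee_rot: [-3.099, 0.152, -0.089]
force: [0.2, -14.0, 0.8]
width: 0.217
t26.13 pos [0.4134 0.2766 0.0745] x [ 0.994 -0.099  0.055] y [-0.097 -0.994 -0.041] z [ 0.059  0.035 -0.998] F [  0.21 -14.05   0.81] T [-3.46  0.03 -0.05] w 19.9mm
```

```bash
python3 -m jog '[0,-0.1,0.06,0.1,0, 0,0,0.03,0.1,0, 0,0,0,0.05,0, 0,0,0,0,0]' 20
python3 -c "
from h import *
st()"
```

```text
clock: 26.47
position: [0.4142, 0.2737, 0.0682]
ee_rot: [-3.093, 0.156, -0.101]
force: [0.2, 4.0, -17.0]
width: 0.158
t26.47 pos [0.4142 0.2737 0.0682] x [ 0.993 -0.102  0.063] y [-0.099 -0.994 -0.046] z [ 0.067  0.039 -0.997] F [  0.21   4.03 -16.98] T [0.23 0.11 0.03] w 14.5mm
```

```bash
python3 -m jog '[0,0.25,0,0.03,0, 0,0.25,0,0.03,0, 0,0.25,0,0.03,0, 0,0.25,0,0.03,0, 0,0.25,0,0.03,0, 0,0.25,0,0.03,0, 0,0,0,0,0]' 20
cat > car.py <<'E'
from h import *
s,r=st()
p=camera_params("top");im=get_image("top").astype(int)
m=R.from_rotvec(p['orientation'])
# green-plate extent along rail, sampled on three lines at z=.025 (wrist may hide parts)
for b in(-35,-30,30,38):
    L=[]
    for a in np.arange(-200,200,.5):
        w=np.array([.5108+.001*(a*.996+b*.086),.2663+.001*(-a*.086+b*.996),.025])
        q=cv2.projectPoints(m.inv().apply(w-p['xyz'])[None],np.zeros(3),np.zeros(3),p['intrinsics'],p['dist_coeffs'])[0].ravel()
        c=cv2.remap(im.astype(np.float32),np.float32([[q[0]]]),np.float32([[q[1]]]),cv2.INTER_LINEAR)[0,0]
        if c[1]>c[0]+25 and c[1]>c[2]+10:L.append(a)
    if L:print(b,'green rail x',min(L),max(L),'travel from front %.1f'%(max(L)-50+55))
E
python3 car.py
```

```text
clock: 27.05
position: [0.4782, 0.2681, 0.0681]
ee_rot: [-3.091, 0.152, -0.105]
force: [1.2, 1.2, -1.8]
width: 0.155
t27.05 pos [0.4782 0.2681 0.0681] x [ 0.993 -0.099  0.065] y [-0.096 -0.994 -0.048] z [ 0.07   0.041 -0.997] F [ 1.21  1.24 -1.81] T [-0.12 -0.01 -0.06] w 14.3mm
-35 green rail x -63.0 97.5 travel from front 102.5
-30 green rail x -63.0 97.5 travel from front 102.5
30 green rail x -63.0 96.5 travel from front 101.5
38 green rail x 86.5 97.0 travel from front 102.0
```

```bash
python3 -m jog '[0,0.12,0,0.015,0, 0,0.12,0,0.015,0, 0,0.1,0,0.01,0, 0,0,0,0,0]' 20
python3 car.py
```

```text
clock: 27.43
position: [0.488, 0.2672, 0.0681]
ee_rot: [-3.092, 0.148, -0.097]
force: [1.3, 0.1, 1.5]
width: 0.156
t27.43 pos [0.488  0.2672 0.0681] x [ 0.993 -0.097  0.06 ] y [-0.094 -0.994 -0.047] z [ 0.065  0.041 -0.997] F [1.34 0.12 1.49] T [-0.43 -0.1  -0.01] w 14.4mm
-35 green rail x -53.5 107.5 travel from front 112.5
-30 green rail x -53.0 107.0 travel from front 112.0
30 green rail x -52.5 106.5 travel from front 111.5
38 green rail x 96.0 107.0 travel from front 112.0
```

```bash
for i in 1 ; do python3 -m jog '[0,0.07,0,0.005,0, 0,0.05,0,0.005,0]' 20; python3 -m jog '[0,0.07,0,0.005,0]' 20; python3 -m jog '[0,0.06,0,0.005,0]' 20;  done; python3 car.py
```

```text
clock: 27.65
position: [0.489, 0.2672, 0.068]
ee_rot: [-3.094, 0.145, -0.089]
force: [-2.4, -1.1, 8.1]
width: 0.155
clock: 27.73
position: [0.4901, 0.267, 0.068]
ee_rot: [-3.094, 0.143, -0.086]
force: [-4.5, 0.2, 8.3]
width: 0.154
clock: 27.82
position: [0.4912, 0.267, 0.068]
ee_rot: [-3.095, 0.141, -0.083]
force: [-3.8, -1.9, 6.7]
width: 0.157
t27.82 pos [0.4912 0.267  0.068 ] x [ 0.994 -0.092  0.052] y [-0.09  -0.995 -0.045] z [ 0.056  0.04  -0.998] F [-3.78 -1.93  6.74] T [-0.51  0.68  0.07] w 14.4mm
-35 green rail x -50.0 110.5 travel from front 115.5
-30 green rail x -50.0 110.0 travel from front 115.0
30 green rail x -49.5 110.5 travel from front 115.5
38 green rail x 99.5 109.5 travel from front 114.5
```

```bash
for i in 1 ; do python3 -m jog '[0,0.06,0,0.003,0]' 20; python3 -m jog '[0,0.05,0,0.003,0]' 20; python3 -m jog '[0,0.05,0,0.003,0]' 20;  done; python3 car.py
```

```text
clock: 27.95
position: [0.4929, 0.2668, 0.068]
ee_rot: [-3.095, 0.14, -0.082]
force: [-1.7, -0.6, 5.5]
width: 0.156
clock: 28.03
position: [0.494, 0.2668, 0.068]
ee_rot: [-3.095, 0.139, -0.08]
force: [-0.6, 0.0, 4.7]
width: 0.16
clock: 28.12
position: [0.4956, 0.2666, 0.068]
ee_rot: [-3.096, 0.138, -0.08]
force: [-0.5, -0.9, 4.5]
width: 0.158
t28.12 pos [0.4956 0.2666 0.068 ] x [ 0.995 -0.09   0.049] y [-0.088 -0.995 -0.044] z [ 0.053  0.039 -0.998] F [-0.5  -0.88  4.52] T [-0.49  0.12  0.07] w 14.5mm
-35 green rail x -45.5 115.0 travel from front 120.0
-30 green rail x -45.5 114.5 travel from front 119.5
30 green rail x -45.5 113.5 travel from front 118.5
38 green rail x 104.0 114.0 travel from front 119.0
```

The push force peaked at about 4 N near 115 mm and then dropped. The camera reads about 119.5 mm, so the carrier is in the notch. I'll let go and retreat.

```bash
python3 -m jog '[60,0,0,0,0, 60,0,0,0,0, 60,0,0,0,0, 60,0,0,0,0, 60,0,0,0,0, 60,0,0,0,0, 60,0,0,-0.3,0, 60,0,0,-0.6,0, 60,0,0,-0.6,0, 60,0,0,-0.6,0, 60,-0.6,0,-0.6,0, 60,-0.6,0,0,0, 60,-0.6,0,0,0, 60,-0.6,0,0,0, 60,-0.6,0,0,0, 60,0,0,0,0, 60,0,0,0,0]' 20
python3 car.py
python3 - <<'E'
from h import *
a=crop("top",90,90,90,130,4,None);b=crop("side",140,200,130,130,4,None)
c=np.zeros((520,800,3),np.uint8);c[:,:360]=a;c[:,362:800]=b[:,:438]
cv2.imwrite("pics/z12.png",c)
E
```

```text
clock: 29.58
position: [0.3657, 0.2729, 0.1736]
ee_rot: [-3.095, 0.142, -0.079]
force: [0.6, -0.3, 0.3]
width: 0.652
t29.58 pos [0.3657 0.2729 0.1736] x [ 0.994 -0.093  0.049] y [-0.091 -0.995 -0.045] z [ 0.053  0.04  -0.998] F [ 0.6  -0.3   0.35] T [-0.02  0.05  0.04] w 59.8mm
-35 green rail x -45.5 115.5 travel from front 120.5
-30 green rail x -45.5 115.0 travel from front 120.0
30 green rail x -45.0 115.0 travel from front 120.0
38 green rail x -45.0 114.5 travel from front 119.5
```

```bash
python3 - <<'E'
from h import *
p=camera_params("side");g=get_image("side").astype(int);m=R.from_rotvec(p['orientation'])
pr=lambda w:cv2.projectPoints(m.inv().apply(np.array(w)-p['xyz'])[None],np.zeros(3),np.zeros(3),p['intrinsics'],p['dist_coeffs'])[0].ravel().round(1)
b=(g[:,:,2]>g[:,:,0]+40)&(g[:,:,2]>g[:,:,1]+20);b[:150]=0;ys,xs=np.where(b)
print('blue',len(xs),xs.min(),xs.max(),ys.min(),ys.max())
c=np.array([.5756,.2607])
print('band exp (cup left/right, near)',[pr([c[0]+dx,c[1]+dy,z]).tolist() for dx,dy,z in((-.028,0,.035),(.028,0,.035),(0,.026,.035),(0,.026,.045))])
t=pr([*c,.085]);print('rim centre',t)
w=(g.min(2)>150);x0,y0=t.astype(int)
r=w[y0-40:y0+60,x0-45:x0+45];print('\n'.join(''.join('#' if w[y,x] else 'B' if b[y,x] else '.' for x in range(x0-40,x0+41,1)) for y in range(y0-26,y0+40,2)))
E
```

```text
blue 87 175 199 277 289
band exp (cup left/right, near) [[200.8, 282.4], [177.6, 273.4], [182.1, 287.3], [181.4, 284.2]]
rim centre [185.7 261.8]
#######..........................................................................
###.######.......................................................................
...#######.......................................................................
#####...##.......................................................................
#########........................................................................
###########......................................................................
#########........................................................................
#########...............................#........................................
#######........................###############...................................
######.......####............#####################...............................
###...........##...........########################..............................
.......................#############################
[... 1051 characters left out ...]
############BBBB.#.#######...#.#....#.......
...###########....#########...BBBB###########BBBBBB....#######..##.###..#........
.......#######......###########.BBBBBBBBBBBBBBBBB..#.#######.####.###.#..........
...........######.......###########.BBBBBBB.....#...######..#.##.##...#..........
...............######.......###########....#......#######..###.####..#.#.#.......
...................#####........###########......#######..####.##..#..##.#.......
.......................######.......##################..#.#.#.#..#..####.#.......
..........................#######.......############...###...####..#.............
..............................#######.......######..#.#.....#....................
```

The blue band is at the cup's foot, level and where expected, so the cup is upright and mouth-up in the pocket at the station. The gripper is clear, so I'll hand in.

```bash
python3 -c "
from cell import *
print(sign_off())"
```

```text
the job is handed in; nothing more can be done
None
```

The cup is mouth-up in the carrier's pocket, released, and the carrier is in the station notch. I handed the job in at about 30 s of the 67 s allowed.

**How it was done:**
- **Turning the cup:** My first attempt, pushing it over, only slid it about 35 mm. I then gripped it lightly and pivoted it twice against the rail's loading-end block, squaring it on the bench after each turn.
- **Placing and sliding:** I set it in the pocket with about 10 N contact while the carrier was at about 37 mm and let go. I then pulled the carrier by its handle over the first ridge, where the force peaked at about 4–5 N and then dropped.

**Last checks:**
- **Carrier:** Travel measured from the top camera is about 120 mm, with readings from 119.5 to 120.5. I measured it after letting go.
- **Cup:** The side camera shows the blue band low at the pocket floor, level and where it should be for an upright cup.
- **Centring:** My last look, before the slide, put the rim about 4 mm off the pocket centre; the limit is 9 mm.
- **Gripper:** It was clear, with about zero wrist force.

**Not confirmed or off plan:**
- I couldn't view the final picture because the 12-picture limit was reached, so those end checks come from pixel analysis only.
- The fingertips pressed the bench with about 73 N once while I was laying the cup down. That is below the 120 N wrist limit, but I can't tell whether it counts against the 40 N limit for the arm or gripper body.
- I didn't measure the bottle, bur pot, jar and gauge again at the end. No planned motion came near them.

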